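# Open up the tape cabinet

## Robot

A 6-joint arm with a two-finger parallel gripper is mounted at the origin on the work surface. World frame = base frame: x ahead of the robot, y to its left, z up, the work surface at z = 0. Lengths are in m, angles in rad, forces in N, time in s.
With the tool pointing down it reaches from about 0.35 to 0.775 m from the base axis. Payload 5.5 kg.
Tool frame: the origin (TCP) lies on the front face of the gripper's body, between the roots of the fingers; the fingertips stand 73 mm ahead of it and the grasp point (between the pads) lies 54 mm ahead of it; z points along the fingers, y is the line along which they close (so a half turn about z gives the same grasp; the last joint's range is limited). The gripper opens to 85 mm and grips with 20 to 120 N. Pads are 22 mm wide; open, the fingers measure 114 mm over their backs; the gripper's body (76 mm by 85 mm) begins 54 mm behind the grasp point. The pads swing forward as they close: fully open they stand 13 mm farther back than shut.
Start: joints at [-1.467, 0.313, 0.046, 1.304, 0, 1.431], TCP at [0.139, -0.558, 0.304] pointing down, gripper open.
Joint ranges: [-2.76, 2.76], [-0.86, 1.69], [-1.03, 1.26], [-2.2, 2.34], [-1.47, 1.5], [-3.14, 3.14]. Speed limits (rad/s): [2.57, 2.57, 3.14, 3.14, 3.14, 3.14].

## Interface

Orientations are given as a rotation vector (axis times angle).
In Python, from workcell import r gives the robot as it stands. The module is installed in compiled form; this text tells all that it offers.
- The arm moves only by the tool jog_arm, never from a script. Its arguments are lists of equal length, an entry for each row: "delta_pos": the shift along the world's x, y, z in cm, a list of three; "turn": the turn about the world's z in degrees; "fingers": the finger opening in cm, from 0 to 8.54. In form: {"delta_pos": [[x, y, z], ...], "turn": [turn, ...], "fingers": [fingers, ...]}. A call has 1 to 20 rows; each row shifts and turns the commanded pose from where the row before left it; what a row does not reach is not made up. A row lasts 1/12 s, in which the tool goes at most 41.7 mm and 7.16 degrees, less where a joint would pass 70% of its speed; a pose out of reach is approached as far as the arm can. A call with a gripper value outside its range is refused whole. The fingers move at their own pace and stop on an object; "grip_force" is the grip in N (left out, the last holds). Time passes only in rows, so rows that do not move let the fingers close. It gives the time, the measured TCP pose, the force, the opening and the grip force at its end, in the units of the state.
- r.get_state(): the state, without advancing time (a new reading comes with each control period).
- r.read_camera(name): name is "side" or "top" or "wrist"; returns a dict with "img" (480x640x3 uint8, blue, green, red), "intrinsics" (3x3 intrinsics, pixels), "dist_coeffs" ([k1, k2, p1, p2, k3] as OpenCV has them; the pictures are not rectified), "position" and "attitude" of the camera in the world; the wrist camera has in their place "T_tool_cam" (4x4, takes a point from camera to tool coordinates, whose origin is the TCP and whose axes are the flange's). Camera axes: x right, y down, z forward; pixel columns grow to the right and rows downward; lengths in m; the calibration is good to about 2 mm. A picture is of the moment at which its call begins: read the wrist's pose just before it. There is no depth.
- r.close_job(): hands the job in; it is judged then, once.
Trained networks look in a picture, given as the dict that the camera call returned (one of the last four; its "shot" number tells which), for a name from the list of things; names that differ only in an ending like _2 or _b are one class to them, and where a whole thing is asked for, a point or a joint stands for the part that bears it (a point fixed in the world has none). Each returns a list of dicts, best first, with "confidence" (0 to 1); they miss things now and then, are a little off and sometimes report something else, mostly with a low value. They report only what shows in the picture. A call takes as long as a camera call.
- r.spot_in(label, picture): "extent" ([left, top, right, bottom] in pixels, round what is visible of it).
The state is a dict: "clock": time; "q": joint angles; "qvel": joint speeds; "joint_torque": joint torques, N m; "eef_pos": TCP position; "orientation": TCP orientation; "force": force on the tool from outside, world axes, zero at the start; "torque": the same for the moment, N m; "gripper_width": finger opening in m; "grip_force": force on a finger pad.
Only numpy, scipy, OpenCV 4.12 (cv2) and the standard library are available. Lean on these libraries where they do the work, as an engineer would, in place of code of your own. Each camera call takes 0.05 s, during which the arm holds its last target. There are 200 camera calls.

## Task

The tape cabinet on the edit desk is to be restocked: turn the hook catch on its top aside, clear of the stud, swing the left leaf wide open, to about a right angle, and only then swing the right leaf, which the left one overlaps, wide open too. Swing the leaves gently, do not fling them, and leave the things standing around the cabinet and on it where they are.

Things in the scene. Friction and masses are not known exactly. Their poses are not given: they have to be found in the camera images.
- cabinet: fixed plywood tape cabinet, 300 mm wide (y), 200 mm deep (x), 220 mm high; origin under the carcass's centre, x points to its back, y to its left seen from the robot. Two upright leaves, each 148 mm wide and 13 to 15 mm thick, from 10 to 215 mm above the desk, close its front and swing towards the robot: the latched leaf left (+y), the overlapped leaf right (-y)
- catch (a joint): steel hook on the cabinet's top, 112 mm long, on an upright pivot: 0 = hooked, pointing straight to the front (cabinet's -x), its bent end in front of a stud (8 mm thick, 21 mm high) on the latched leaf's upper edge; grows to 1.65 rad turning clockwise seen from above (bent end towards the cabinet's +y). The stud is free from about 0.3 rad. Stays where left (friction 0.05 N m)
- catch_grip (a point): point on the catch's pivot axis, 246 mm above the desk (26 mm above the cabinet's top), in the middle of the catch's upright grip fin: 60 mm long along the hook, 10 mm thick, rising from 4 to 36 mm above the cabinet's top. Its axes turn with the catch: -x points along the hook to its bent end
- latched_leaf (a joint): opening angle of the left leaf: 0 = closed, grows to 1.9 rad as it swings towards the robot and to the left; stays where left (friction 0.08 N m). A pale strip, 33 mm wide and 6 mm thick, on the front of its free edge laps 18 mm over the front of the right leaf
- latched_hinge (a point): point on the latched leaf's hinge axis (front outer edge of the leaf), 190 mm above the desk. Its axes turn with the leaf: the leaf runs from here along -y, its front looks to -x
- latched_pull (a point): point on the latched leaf's pull, 190 mm above the desk: an upright round steel bar, 12 mm thick, 35 mm in front of the leaf's face and 115 mm from the hinge axis along the leaf; it runs from 99 to 214 mm above the desk, its upper end free: the two stems that carry it lie 110 and 145 mm above the desk
- overlapped_leaf (a joint): opening angle of the right leaf: 0 = closed, grows to 1.9 rad as it swings towards the robot and to the right; stays where left (friction 0.08 N m). The left leaf's strip holds it shut while the catch is hooked; with the catch off but the left leaf closed, pulling it drags the left leaf ajar
- overlapped_hinge (a point): point on the overlapped leaf's hinge axis (front outer edge), 190 mm above the desk. Its axes turn with the leaf: the leaf runs from here along +y, its front looks to -x
- overlapped_pull (a point): point on the overlapped leaf's pull, 190 mm above the desk: a bar like the other leaf's, 35 mm in front of the leaf's face and 95 mm from its hinge axis (along the leaf)
- drive: bystander: aluminium external drive, 80 x 120 x 22 mm, lying on the cabinet's top at the right; origin at the centre of its underside
- speaker: bystander: black loudspeaker 120 x 110 x 170 mm high, on the desk to the right of the cabinet; origin under its centre
- mug: bystander: white mug, 80 mm across, 95 mm high, on the desk to the left of the cabinet; origin under its centre
- cassette: bystander: black video cassette 187 x 104 x 25 mm, lying on the desk in front and to the right; origin under its centre
- remote: bystander: black remote control 45 x 170 x 20 mm, lying on the desk in front and to the left; origin under its centre
- media_box: bystander: white media box 160 x 160 x 35 mm, on the desk to the left; origin under its centre

How it is judged:
On the way, in this order (a step that is already met when the one before it is completed fails the run):
1. the catch is turned clear of the stud while the left leaf is still closed (value of joint catch above 0.4 rad and value of joint latched_leaf below 0.15 rad), for 0.1 s.
2. the left leaf stands wide open (over 1.2 rad) while the right leaf is still closed (value of joint latched_leaf above 1.2 rad and value of joint overlapped_leaf below 0.2 rad), for 0.2 s.
At the end, for the whole second after the job is handed in: the catch is turned aside (over 0.4 rad), both leaves stand wide open (over 1.2 rad each) and at rest (under 0.1 rad/s), with nothing knocked away (value of joint catch above 0.4 rad and value of joint each of latched_leaf, overlapped_leaf above 1.2 rad and velocity of joint latched_leaf between -0.1 and 0.1 rad/s and velocity of joint overlapped_leaf between -0.1 and 0.1 rad/s); the robot touches nothing.
It fails at once if a leaf is flung open (over 3 rad/s) (velocity of joint any of latched_leaf, overlapped_leaf above 3 rad/s).
It fails at once if a bystander is shoved more than 30 mm or tipped over (distance of any of drive, speaker, mug, cassette, remote, media_box from where it was at the start of the episode above 0.03 m or angle between any of drive, speaker, mug, cassette, remote, media_box's own z axis and vertical above 0.5 rad).
It also fails if it takes over 62 s, if anything falls off the work surface, if the arm or the gripper's body presses on something with over 40 N, if the wrist force passes 120 N, or if a joint passes its speed limit or range.

## Working session

There is one attempt and no reset: what is moved stays moved. The work goes in short steps, Python scripts to look and compute and a tool call to move; the robot and the scene stay as the last step left them, time stands still between calls to the robot, and variables do not carry over. Pictures are saved under pics/ and viewed, at most 10 in all, crops included, and the job is handed in when it is done.

Besides the shell and the picture viewer there is one more tool, called after "Emit:" in YAML: its name, and indented under it one key for each argument. jog_arm: Moves the arm, as the interface text tells. Its arguments: {"type":"object","properties":{"delta_pos":{"type":"array"},"turn":{"type":"array"},"fingers":{"type":"array"},"grip_force":{"type":"number"}},"required":["delta_pos","turn","fingers"]}

```bash
mkdir -p pics; cat > h.py <<'E'
import numpy as np, cv2
from workcell import r
from scipy.spatial.transform import Rotation as R
def Rm(a):
    a=np.array(a,float)
    return a if a.shape==(3,3) else (R.from_rotvec(a).as_matrix() if a.size==3 else R.from_quat(a).as_matrix())
def cam(name):
    s=r.get_state(); p=r.read_camera(name)
    if 'T_tool_cam' in p:
        T=np.array(p['T_tool_cam']); Q=Rm(s['orientation'])
        p['Rw']=Q@T[:3,:3]; p['pw']=np.array(s['eef_pos'])+Q@T[:3,3]
    else: p['Rw']=Rm(p['attitude']); p['pw']=np.array(p['position'])
    return p
def onz(p,uv,z):
    n=cv2.undistortPoints(np.array([[uv]],float),np.array(p['intrinsics']),np.array(p['dist_coeffs']))[0,0]
    d=p['Rw']@np.array([n[0],n[1],1]); return p['pw']+d*(z-p['pw'][2])/d[2]
def proj(p,X):
    rv=cv2.Rodrigues(p['Rw'].T)[0]; t=-p['Rw'].T@p['pw']
    return cv2.projectPoints(np.array(X,float).reshape(-1,3),rv,t,np.array(p['intrinsics']),np.array(p['dist_coeffs']))[0][:,0]
E
cat > a.py <<'E'
from h import *
for n in('top','side'):
    p=cam(n); cv2.imwrite(f'pics/{n}0.png',p['img']); print(n,p['pw'],p['attitude'])
    for l in 'cabinet catch latched_leaf overlapped_leaf latched_pull overlapped_pull drive speaker mug cassette remote media_box'.split():
        for d in r.spot_in(l,p)[:2]: print(l,np.round(d['extent']),round(d['confidence'],2))
print(r.get_state())
E
python3 a.py
```

```text
top [0.47307888 0.01003608 1.30249362] [-2.16693628  2.14333185 -0.09928379]
cabinet [241. 132. 386. 260.] 0.74
catch [274. 182. 287. 236.] 0.55
latched_leaf [237. 218. 316. 255.] 0.56
overlapped_leaf [303. 229. 367. 260.] 0.85
latched_pull [235. 216. 312. 251.] 0.81
overlapped_pull [304. 233. 371. 261.] 0.77
overlapped_pull [239. 219. 316. 255.] 0.75
drive [319. 162. 378. 207.] 0.9
speaker [384. 201. 442. 262.] 0.62
mug [189. 168. 236. 204.] 0.88
cassette [445. 251. 503. 331.] 0.56
remote [169. 300. 231. 318.] 0.56
remote [188. 166. 236. 206.] 0.46
media_box [137. 216. 199. 276.] 0.97
media_box [189. 168. 235. 205.] 0.25
side [0.51220746 0.80751739 1.13798497] [-0.0881236   2.92845752 -1.05400432]
cabinet [216. 197. 328. 332.] 0.64
cabinet [309. 208. 329. 272.] 0.45
catch [269. 246. 311. 267.] 0.96
latched_leaf [285. 246. 322. 335.] 0.86
overlapped_leaf [304. 210. 328. 273.] 0.66
latched_pull [290. 247. 324. 334.] 0.83
latched_pull [231. 337. 270. 385.] 0.75
overlapped_pull [305. 209. 332. 274.] 0.92
drive [255. 200. 295. 239.] 0.94
speaker [290. 180. 328. 240.] 0.57
mug [232. 336. 269. 384.] 0.7
cassette [332. 176. 381. 204.] 0.59
remote [362. 353. 382. 422.] 0.91
remote [271. 380. 341. 449.] 0.72
media_box [270. 378. 339. 449.] 0.77
{'clock': 1.3, 'q': array([-1.46663274e+00,  3.13249406e-01,  4.60949559e-02,  1.30359355e+00,
       -6.08231720e-06,  1.43119813e+00]), 'qvel': array([-0.00070811,  0.00141417,  0.00078623, -0.00070775, -0.00074663,
        0.00063282]), 'joint_torque': array([ 1.28281972e-03, -4.80465245e+01,  2.98813444e+01,  4.70297291e-04,
       -3.14793397e-05, -1.70939551e-06]), 'eef_pos': array([ 0.13877329, -0.55804113,  0.30389298]), 'orientation': array([ 3.11823957e+00,  3.81946961e-01, -1.08971872e-05]), 'force': array([-0.22212358,  0.08729794,  0.28686085]), 'torque': array([-0.00373291, -0.03091954,  0.02570295]), 'grip_force': 0.0, 'gripper_width': 0.08538861210210393}
```

```bash
python3 -c "
import cv2
a=cv2.imread('pics/top0.png')[110:350,120:520];cv2.imwrite('pics/t1.png',cv2.resize(a,(800,480),interpolation=cv2.INTER_CUBIC))
a=cv2.imread('pics/side0.png')[160:460,200:420];cv2.imwrite('pics/s1.png',cv2.resize(a,(440*1,600),interpolation=cv2.INTER_CUBIC))"
```

```text
(no output)
```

View pics/t1.png

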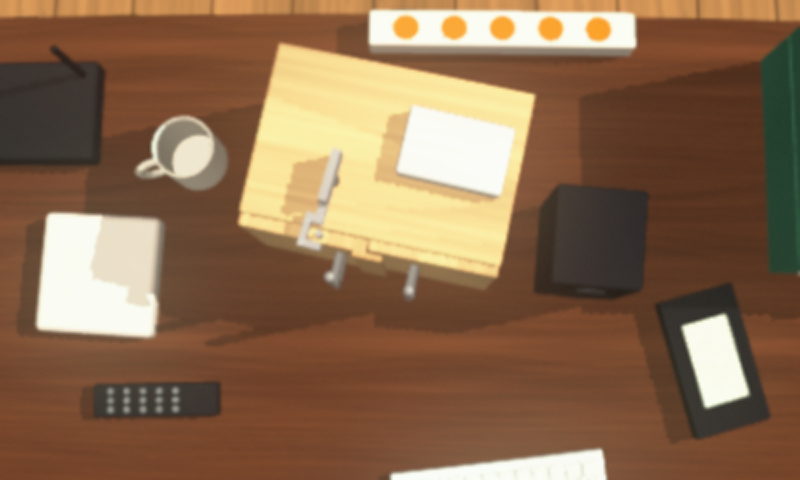

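View pics/s1.png

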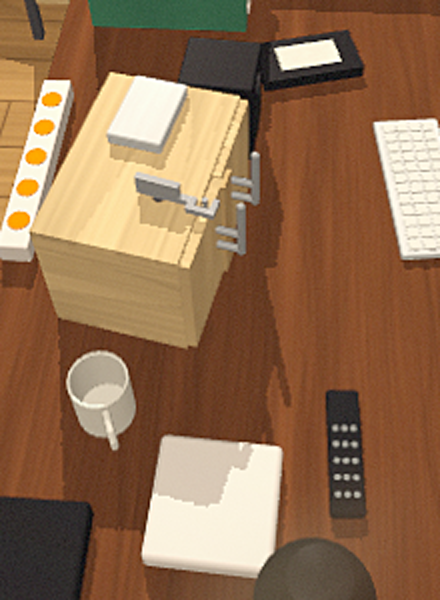

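```bash
cat > b.py <<'E'
from h import *
p=cam('top')
f=lambda u,v,z:onz(p,(120+u/2,110+v/2),z)
for n,u,v,z in [('BL',281,43,.22),('BR',535,95,.22),('FR',497,275,.22),('FL',239,225,.22),('finB',336,151,.256),('finF',323,201,.256),('bent',310,245,.235),('pullL',331,277,.214),('pullR',410,294,.214),('mug',183,150,.095),('spkFL',555,285,.17),('spkBL',560,185,.17),('spkFR',640,292,.17),('mbFR',155,337,.035),('mbBR',162,217,.035),('remR',219,400,.02),('casFL',700,437,.025),('casBL',657,303,.025),('drvFL',398,180,.242),('drvBL',415,106,.242)]:
    print(n,np.round(f(u,v,z),3))
E
python3 b.py
```

```text
BL [0.832 0.171 0.22 ]
BR [ 0.771 -0.122  0.22 ]
FR [ 0.565 -0.078  0.22 ]
FL [0.618 0.213 0.22 ]
finB [0.696 0.101 0.256]
finF [0.641 0.115 0.256]
bent [0.595 0.13  0.235]
pullL [0.561 0.108 0.214]
pullR [0.543 0.019 0.214]
mug [0.731 0.312 0.095]
spkFL [ 0.558 -0.15   0.17 ]
spkBL [ 0.676 -0.156  0.17 ]
spkFR [ 0.551 -0.25   0.17 ]
mbFR [0.494 0.355 0.035]
mbBR [0.653 0.352 0.035]
remR [0.413 0.271 0.02 ]
casFL [ 0.371 -0.361  0.025]
casBL [ 0.546 -0.305  0.025]
drvFL [0.667 0.033 0.242]
drvBL [0.751 0.015 0.242]
```

Emit:
jog_arm:
  delta_pos:
    - [0,0,3]
    - [0,0,3]
    - [1,1.3,1]
    - [2,2.5,0]
    - [2,2.5,0]
    - [2,2.5,0]
    - [2,2.5,0]
    - [2,2.5,0]
    - [2,2.5,0]
    - [2,2.5,0]
    - [2,2.5,0]
    - [2,2.5,0]
    - [2,2.5,0]
    - [2,2.5,0]
    - [2,2.5,0]
    - [2,2.5,0]
    - [2,2.5,0]
    - [2,2.5,0]
    - [2,2.5,0]
    - [2,2.5,0]
  turn: [0,0,5,5,5,5,5,5,5,5,5,5,5,5,5,5,5,5,5,5]
  fingers: [4,4,4,4,4,4,4,4,4,4,4,4,4,4,4,4,4,4,4,4]
  grip_force: 20

```text
clock: 3.02
eef_pos: [0.4896, -0.1186, 0.3741]
orientation: [1.929, 2.479, 0.0]
force: [0.5, -1.1, -0.0]
gripper_width: 0.0405
grip_force: 0.0
```

Emit:
jog_arm:
  delta_pos:
    - [1.5,2,0]
    - [1.5,2,0]
    - [1.5,2,0]
    - [1.5,2,0]
    - [1.5,2,0]
    - [1.5,2,0]
    - [1.5,2,0]
    - [1.5,2,0]
    - [1.5,2,0]
    - [1.5,2,0]
    - [1.5,1.5,0]
    - [1.0,1,0]
    - [0.4,0.3,0]
    - [0,0,0]
    - [0,0,0]
  turn: [5,5,5,5,5,5,5,5,5,5,5,5,4,0,0]
  fingers: [4,4,4,4,4,4,4,4,4,4,4,4,4,4,4]

```text
clock: 4.27
eef_pos: [0.6679, 0.1081, 0.3734]
orientation: [-0.332, -3.123, 0.0]
force: [-0.0, -1.1, 0.6]
gripper_width: 0.0399
grip_force: 0.0
```

```bash
cat > c.py <<'E'
from h import *
p=cam('wrist'); cv2.imwrite('pics/w1.png',p['img'])
for l in('catch','latched_pull'):
  for d in r.spot_in(l,p)[:1]: print(l,np.round(d['extent']),round(d['confidence'],2))
print('expect fin ends',proj(p,[[.697,.101,.256],[.639,.114,.256],[.563,.107,.214],[.545,.020,.214]]))
print(r.get_state()['eef_pos'],r.get_state()['q'])
E
python3 c.py
```

```text
catch [314. 113. 371. 337.] 0.67
latched_pull [194.  52. 500. 160.] 0.74
expect fin ends [[325.19386164 331.7225748 ]
 [326.26604162 220.32264596]
 [282.40973153  64.51107002]
 [110.93941032  65.23515702]]
[0.66742609 0.10743827 0.37420705] [ 4.09891853e-02  5.31254747e-01  5.47074183e-01  1.58656504e+00
 -6.88293673e-06  2.52906780e-01]
```

View pics/w1.png

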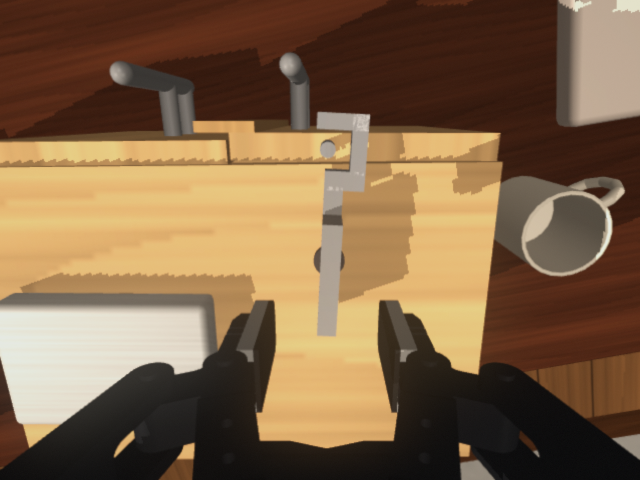

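```bash
cat > d.py <<'E'
from h import *
p=cam('wrist')
P={n:onz(p,(u,v),z) for n,u,v,z in [('finB',327,334,.256),('finF',334,219,.256),('seam0',10,165.5,.22),('seam1',500,162,.22),('pL',290,64,.214),('pR',122,71,.214),('FLc',500,134,.215),('stud',328,149,.236),('hook',343,122,.235)]}
for n in P: print(n,np.round(P[n],4))
f=P['finF']-P['finB'];s=P['seam1']-P['seam0']
print(np.degrees([np.arctan2(-f[1],-f[0]),np.arctan2(-s[0],s[1])]),(P['finB']+P['finF'])/2)
E
python3 d.py
```

```text
finB [0.6986 0.1008 0.256 ]
finF [0.639 0.117 0.256]
seam0 [ 0.5818 -0.0497  0.22  ]
seam1 [0.6356 0.2106 0.22  ]
pL [0.5632 0.1102 0.214 ]
pR [0.5483 0.0236 0.214 ]
FLc [0.6215 0.2138 0.215 ]
stud [0.608  0.1208 0.236 ]
hook [0.5969 0.1307 0.235 ]
[-15.18663193 -11.67453398] [0.66879473 0.10891864 0.256     ]
```

Emit:
jog_arm:
  delta_pos:
    - [0.1,0.1,-1]
    - [0,0,-2]
    - [0,0,-2]
    - [0,0,-1.5]
    - [0,0,-0.5]
    - [0,0,0]
    - [0,0,0]
    - [0,0,0]
    - [0,0,0]
    - [0,0,0]
    - [0,0,0]
  turn: [0,0,0,0,0,0,0,0,0,0,0]
  fingers: [4,4,4,4,4,1.6,1.6,1.6,1.6,1.6,1.6]

```text
clock: 5.38
eef_pos: [0.6691, 0.109, 0.3047]
orientation: [0.329, 3.123, 0.0]
force: [0.3, -0.3, -0.1]
gripper_width: 0.0162
grip_force: 0.0
```

Emit:
jog_arm:
  delta_pos:
    - [0,0,0]
    - [0,0,0]
    - [0,0,0]
    - [0,0,0]
    - [0,0,0]
    - [0,0,0]
    - [0,0,0]
    - [0,0,0]
    - [0,0,0]
    - [0,0,0]
    - [0,0,0]
    - [0,0,0]
    - [0,0,0]
    - [0,0,0]
    - [0,0,0]
    - [0,0,0]
    - [0,0,0]
  turn: [-5,-5,-5,-5,-5,-5,-5,-5,-5,-5,-5,-5,-5,-5,-5,-5,0]
  fingers: [1.6,1.6,1.6,1.6,1.6,1.6,1.6,1.6,1.6,1.6,1.6,1.6,1.6,1.6,1.6,1.6,1.6]

```text
clock: 6.8
eef_pos: [0.67, 0.1102, 0.3044]
orientation: [2.263, 2.178, 0.006]
force: [3.7, 3.1, -0.4]
gripper_width: 0.0162
grip_force: 1.9
```

Emit:
jog_arm:
  delta_pos:
    - [0,0,0]
    - [0,0,0]
    - [0,0,2]
    - [0,0,3]
    - [0,0,2]
    - [-1,0,0]
    - [-1,0,0]
    - [-1,0,0]
    - [-1,0,0]
    - [-1,0,0]
    - [-1,0,0]
    - [-1,0,0]
    - [-1,0,0]
    - [-1,0,0]
    - [-1,0,0]
    - [-0.6,0,0]
    - [0,0,0]
    - [0,0,0]
    - [0,0,0]
    - [0,0,0]
  turn: [0,0,0,7,7,7,7,7,7,7,7,7,7,7,7,7,7,7,7,7]
  fingers: [3,3,3,3,3,3,3,3,3,3,3,3,3,2.4,2.4,2.4,2.4,2.4,2.4,2.4]

```text
clock: 8.47
eef_pos: [0.5624, 0.1087, 0.3742]
orientation: [0.742, -3.052, 0.0]
force: [-0.2, 0.0, -0.5]
gripper_width: 0.0238
grip_force: 0.0
```

Emit:
jog_arm:
  delta_pos:
    - [0,0,0]
    - [0,0,0]
    - [0,0,0]
    - [0,0,0]
    - [0,0,0]
    - [0,0,0]
    - [0,0,0]
    - [0,0,0]
    - [0,0,0]
    - [0,0,0]
  turn: [7,7,7,7,7,7,7,2,0,0]
  fingers: [2.4,2.4,2.4,2.4,2.4,2.4,2.4,2.4,2.4,2.4]

```text
clock: 9.3
eef_pos: [0.5626, 0.1088, 0.374]
orientation: [1.975, -2.443, -0.0]
force: [-0.1, -0.4, 0.8]
gripper_width: 0.024
grip_force: 0.0
```

```bash
cat > e.py <<'E'
from h import *
p=cam('wrist'); cv2.imwrite('pics/w2.png',p['img'])
print(proj(p,[[.5632,.1102,.214],[.5483,.0236,.214]]))
print(r.get_state()['eef_pos'],r.get_state()['orientation'],r.get_state()['q'])
E
python3 e.py
```

```text
[[325.35434292 253.15573526]
 [318.55916699  97.2524194 ]]
[0.56267823 0.10879726 0.37400176] [ 1.97457580e+00 -2.44317661e+00 -4.40282908e-05] [ 5.09988680e-02  3.02673267e-01  2.01537025e-01  1.46987518e+00
 -1.21746187e-04 -1.30844331e+00]
```

View pics/w2.png

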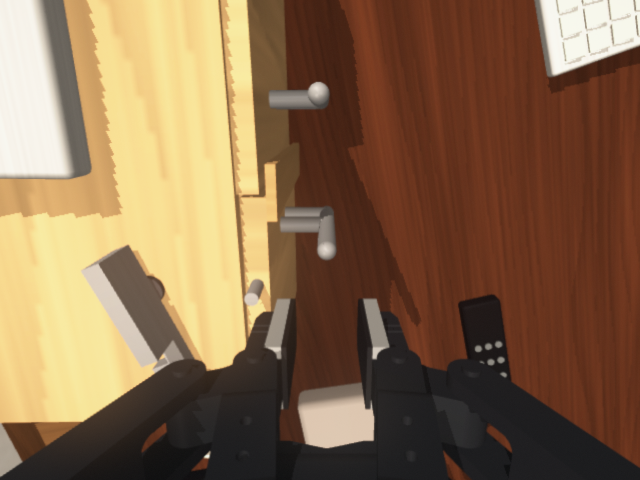

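```bash
cat > arc.py <<'E'
import numpy as np,sys
def arc(H,P,s,n,step):
    H=np.array(H);d=np.array(P)-H
    X=[H+np.array([[np.cos(t),-np.sin(t)],[np.sin(t),np.cos(t)]])@d for t in s*np.radians(step)*np.arange(n+1)]
    print([[round(a*100,1) for a in r]+[0] for r in np.diff(np.round(X,3),axis=0)]); print(X[-1])
arc((.6215,.2135),(.5632,.1102),-1,22,4)
arc((.5625,-.078),(.5483,.0236),1,22,4)
E
python3 arc.py
```

```text
[[np.float64(-0.7), np.float64(0.5), 0], [np.float64(-0.7), np.float64(0.4), 0], [np.float64(-0.6), np.float64(0.6), 0], [np.float64(-0.6), np.float64(0.5), 0], [np.float64(-0.6), np.float64(0.6), 0], [np.float64(-0.5), np.float64(0.7), 0], [np.float64(-0.4), np.float64(0.7), 0], [np.float64(-0.5), np.float64(0.7), 0], [np.float64(-0.3), np.float64(0.7), 0], [np.float64(-0.4), np.float64(0.8), 0], [np.float64(-0.2), np.float64(0.8), 0], [np.float64(-0.2), np.float64(0.8), 0], [np.float64(-0.2), np.float64(0.8), 0], [np.float64(-0.1), np.float64(0.8), 0], [np.float64(0.0), np.float64(0.8), 0], [np.float64(0.0), np.float64(0.9), 0], [np.float64(0.1), np.float64(0.8), 0], [np.float64(0.1), np.float64(0.8), 0], [np.float64(0.2), np.float64(0.8), 0], [np.float64(0.3), np.float64(0.8), 0], [np.float64(0.3), np.float64(0.8), 0], [np.float64(0.3), np.float64(0.7), 0]]
[0.51622829 0.26815937]
[[np.float64(-0.7), np.float64(-0.2), 0], [np.float64(-0.7), np.float64(-0.1), 0], [np.float64(-0.7), np.float64(-0.3), 0], [np.float64(-0.6), np.float64(-0.2), 0], [np.float64(-0.7), np.float64(-0.3), 0], [np.float64(-0.6), np.float64(-0.4), 0], [np.float64(-0.6), np.float64(-0.4), 0], [np.float64(-0.5), np.float64(-0.4), 0], [np.float64(-0.6), np.float64(-0.5), 0], [np.float64(-0.5), np.float64(-0.5), 0], [np.float64(-0.4), np.float64(-0.6), 0], [np.float64(-0.5), np.float64(-0.6), 0], [np.float64(-0.3), np.float64(-0.6), 0], [np.float64(-0.4), np.float64(-0.6), 0], [np.float64(-0.3), np.float64(-0.6), 0], [np.float64(-0.2), np.float64(-0.7), 0], [np.float64(-0.2), np.float64(-0.7), 0], [np.float64(-0.2), np.float64(-0.7), 0], [np.float64(-0.1), np.float64(-0.7), 0], [np.float64(0.0), np.float64(-0.7), 0], [np.float64(0.0), np.float64(-0.8), 0], [np.float64(0.0), np.float64(-0.7), 0]]
[ 0.46046632 -0.08864556]
```

Emit:
jog_arm:
  delta_pos:
    - [0,0.1,-2]
    - [0,0,-3]
    - [0,0,-3]
    - [0,0,-2]
    - [0,0,-1.2]
    - [0,0,-1]
    - [0,0,0]
    - [0,0,0]
  turn: [0,0,0,0,0,0,0,0]
  fingers: [2.4,2.4,2.4,2.4,2.4,2.4,2.4,2.4]

```text
clock: 10.02
eef_pos: [0.5628, 0.1099, 0.252]
orientation: [1.976, -2.442, -0.0]
force: [-0.6, 0.5, 0.5]
gripper_width: 0.0242
grip_force: 0.0
```

Emit:
jog_arm:
  delta_pos:
    - [-0.7,0.5,0]
    - [-0.7,0.4,0]
    - [-0.6,0.6,0]
    - [-0.6,0.5,0]
    - [-0.6,0.6,0]
    - [-0.5,0.7,0]
    - [-0.4,0.7,0]
    - [-0.5,0.7,0]
    - [-0.3,0.7,0]
    - [-0.4,0.8,0]
    - [-0.2,0.8,0]
    - [-0.2,0.8,0]
  turn: [-4,-4,-4,-4,-4,-4,-4,-4,-4,-4,-4,-4]
  fingers: [2.4,2.4,2.4,2.4,2.4,2.4,2.4,2.4,2.4,2.4,2.4,2.4]

```text
clock: 11.02
eef_pos: [0.5065, 0.1882, 0.2539]
orientation: [-0.805, 3.033, -0.001]
force: [-0.6, -1.8, 0.9]
gripper_width: 0.0241
grip_force: 0.6
```

Emit:
jog_arm:
  delta_pos:
    - [-0.2,0.8,0]
    - [-0.1,0.8,0]
    - [0,0.8,0]
    - [0,0.9,0]
    - [0.1,0.8,0]
    - [0.1,0.8,0]
    - [0.2,0.8,0]
    - [0.3,0.8,0]
    - [0.3,0.8,0]
    - [0.3,0.7,0]
    - [0.2,0.3,0]
    - [0,0,0]
    - [0,0,0]
  turn: [-4,-4,-4,-4,-4,-4,-4,-4,-4,-4,-2,0,0]
  fingers: [2.4,2.4,2.4,2.4,2.4,2.4,2.4,2.4,2.4,2.4,2.4,2.4,2.4]

```text
clock: 12.1
eef_pos: [0.5183, 0.2712, 0.2531]
orientation: [0.327, 3.123, 0.001]
force: [0.2, 0.8, -0.9]
gripper_width: 0.0242
grip_force: 0.0
```

```bash
cat > f.py <<'E'
from h import *
import sys
p=cam('top'); a=p['img'][110:350,120:520];cv2.imwrite('pics/%s.png'%sys.argv[1],cv2.resize(a,(800,480),interpolation=cv2.INTER_CUBIC))
E
python3 f.py t2
```

```text
(no output)
```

View pics/t2.png

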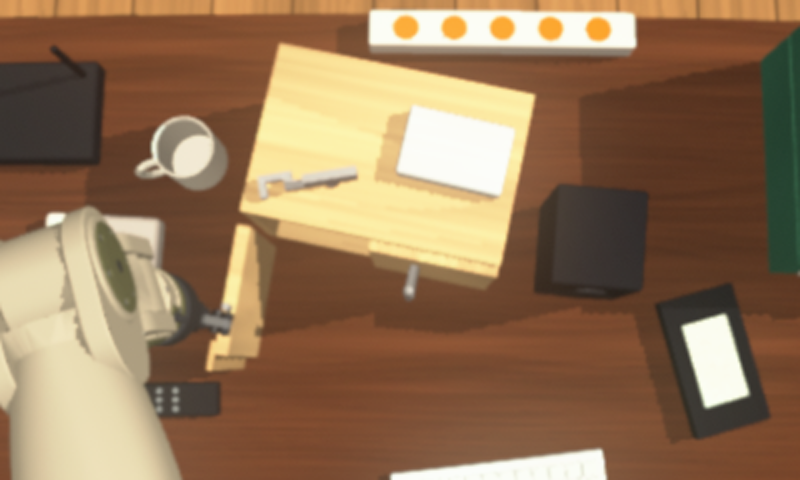

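Emit:
jog_arm:
  delta_pos:
    - [0,0,1.5]
    - [0,0,2.5]
    - [0,0,3]
    - [0,0,3]
    - [0.3,-2.5,0]
    - [0.3,-2.5,0]
    - [0.3,-2.5,0]
    - [0.3,-2.5,0]
    - [0.3,-2.5,0]
    - [0.3,-2.5,0]
    - [0.3,-2.5,0]
    - [0.3,-2.5,0]
    - [0.3,-2.5,0]
    - [0.3,-2.2,0]
    - [0,0,0]
    - [0,0,0]
    - [0,0,0]
    - [0,0,0]
    - [0,0,0]
    - [0,0,0]
  turn: [0,0,0,0,-6,-6,-6,-6,-6,-6,-6,-6,-6,-6,-6,-6,-6,-6,-6,0]
  fingers: [2.4,2.4,2.4,2.4,2.4,2.4,2.4,2.4,2.4,2.4,2.4,2.4,2.4,2.4,2.4,2.4,2.4,2.4,2.4,2.4]

```text
clock: 13.82
eef_pos: [0.5476, 0.0236, 0.3525]
orientation: [2.444, 1.973, 0.001]
force: [-0.1, -0.6, 0.5]
gripper_width: 0.0241
grip_force: 0.0
```

```bash
sed -i 's/w2.png/w3.png/' e.py; python3 e.py
```

```text
[[320.30164339  90.25851094]
 [327.71243655 262.10752399]]
[0.54762353 0.02370328 0.35240975] [2.43940447e+00 1.97874567e+00 7.53265201e-04] [-1.03193364e-01  2.51456873e-01  8.04826166e-02  1.39909182e+00
 -5.24947093e-05  1.67538235e+00]
```

View pics/w3.png

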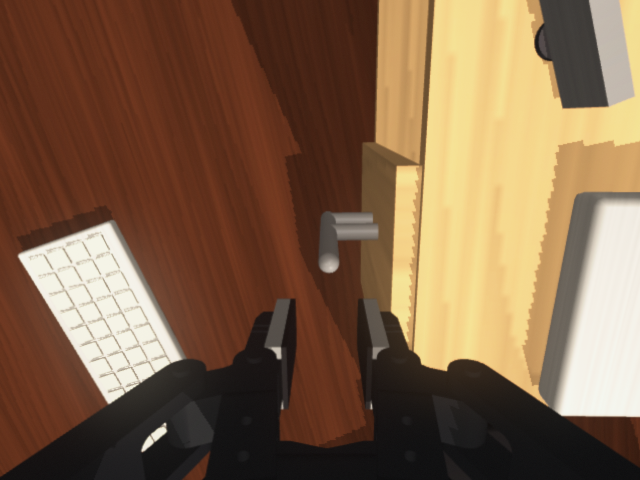

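Emit:
jog_arm:
  delta_pos:
    - [0,0,-3]
    - [0,0,-3]
    - [0,0,-2]
    - [0,0,-1.2]
    - [0,0,-0.8]
    - [0,0,0]
    - [0,0,0]
  turn: [0,0,0,0,0,0,0]
  fingers: [2.4,2.4,2.4,2.4,2.4,2.4,2.4]

```text
clock: 14.45
eef_pos: [0.5479, 0.0239, 0.2523]
orientation: [2.441, 1.978, 0.0]
force: [-0.7, 0.0, 0.1]
gripper_width: 0.0238
grip_force: 0.0
```

Emit:
jog_arm:
  delta_pos:
    - [-0.7,-0.2,0]
    - [-0.7,-0.1,0]
    - [-0.7,-0.3,0]
    - [-0.6,-0.2,0]
    - [-0.7,-0.3,0]
    - [-0.6,-0.4,0]
    - [-0.6,-0.4,0]
    - [-0.5,-0.4,0]
    - [-0.6,-0.5,0]
    - [-0.5,-0.5,0]
    - [-0.4,-0.6,0]
    - [-0.5,-0.6,0]
  turn: [4,4,4,4,4,4,4,4,4,4,4,4]
  fingers: [2.4,2.4,2.4,2.4,2.4,2.4,2.4,2.4,2.4,2.4,2.4,2.4]

```text
clock: 15.45
eef_pos: [0.4781, -0.0213, 0.2539]
orientation: [1.418, 2.798, 0.003]
force: [2.2, -0.0, -0.3]
gripper_width: 0.0237
grip_force: 1.0
```

Emit:
jog_arm:
  delta_pos:
    - [-0.3,-0.6,0]
    - [-0.4,-0.6,0]
    - [-0.3,-0.6,0]
    - [-0.2,-0.7,0]
    - [-0.2,-0.7,0]
    - [-0.2,-0.7,0]
    - [-0.1,-0.7,0]
    - [0,-0.7,0]
    - [0,-0.8,0]
    - [0,-0.7,0]
    - [0.1,-0.4,0]
    - [0,0,0]
    - [0,0,0]
  turn: [4,4,4,4,4,4,4,4,4,4,2,0,0]
  fingers: [2.4,2.4,2.4,2.4,2.4,2.4,2.4,2.4,2.4,2.4,2.4,2.4,2.4]

```text
clock: 16.53
eef_pos: [0.4614, -0.0934, 0.2532]
orientation: [0.33, 3.122, -0.001]
force: [0.4, 0.1, 0.4]
gripper_width: 0.0238
grip_force: 0.0
```

Emit:
jog_arm:
  delta_pos:
    - [0,0,1.5]
    - [0,0,2.5]
    - [0,0,3]
    - [0,0,3]
    - [0,0,2]
    - [0,0,0]
    - [0,0,0]
  turn: [0,0,0,0,0,0,0]
  fingers: [2.4,2.4,2.4,2.4,2.4,2.4,2.4]

```text
clock: 17.12
eef_pos: [0.4614, -0.093, 0.3736]
orientation: [0.329, 3.121, -0.001]
force: [-0.3, 0.2, 0.0]
gripper_width: 0.0239
grip_force: 0.0
```

```bash
python3 f.py t3
```

```text
(no output)
```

View pics/t3.png

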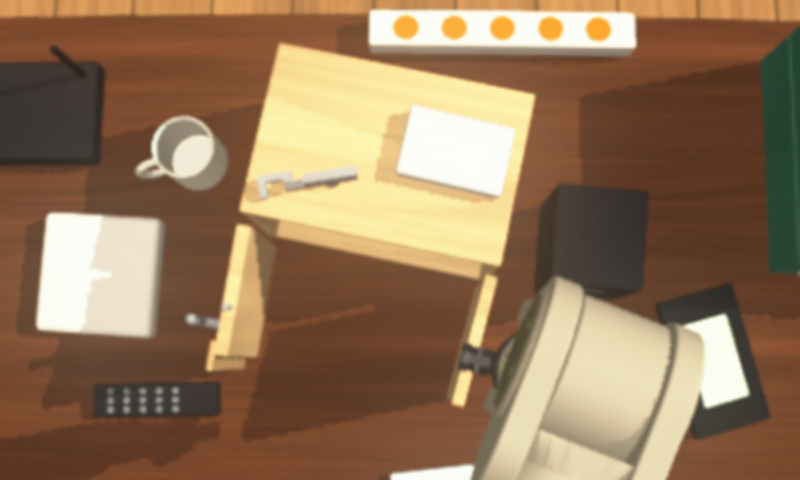

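```bash
python3 -c "
from workcell import r
print(r.close_job())"
```

```text
the job is handed in; nothing more can be done
None
```

The catch is turned aside and both leaves stand at about a right angle, left opened before right. The last top picture shows nothing moved around or on the cabinet, and the arm was raised clear before I handed the job in at about 17 s (no verdict came back).

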